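# Shift the jar-turning drive into third

### The arm

A 6-joint arm with a two-finger parallel gripper is mounted at the origin on the work surface; the furniture and walls round the work are solid. World frame = base frame: x ahead of the robot, y to its left, z up, the work surface at z = 0. Lengths are in m, angles in rad, forces in N, time in s.
With the tool pointing down it reaches from about 0.4 to 0.825 m from the base axis. Payload 7 kg.
Tool frame: the origin (TCP) lies on the mounting face of the last link; the fingertips stand arm.tcp_to_tips ahead of it and the grasp point (between the pads) lies 159 mm ahead of it (arm.tcp_to_tips is the distance from the TCP to the fingertips, in m); z points along the fingers, y is the direction in which the jaws open and shut (so a half turn about z gives the same grasp; the last joint's range is limited). The gripper opens to 88 mm and grips with 3 to 60 N. Pads are 19 mm wide; open, the fingers measure 130 mm over their backs; the gripper's body (78 mm by 193 mm) begins 47 mm behind the grasp point.
Start: joints at [1.426, 0.359, 0.012, 0, -1.224, -0.288], TCP at [0.283, 0.613, 0.405] pointing down, gripper open.
Joint ranges: [-3.07, 3.07], [-1.43, 2.12], [-1.02, 1.25], [-3.03, 1.67], [-3.05, -0], [-3.03, 3.03]. Speed limits (rad/s): [2.39, 2.39, 3.01, 3.14, 3.14, 3.14].

### API

Orientations are given as [roll, pitch, yaw] about the fixed x, y, z axes, in that order (R = Rz(yaw) Ry(pitch) Rx(roll)).
In Python, from station import arm, cams, job_done, finder gives the robot as it stands.
- The arm moves only by the tool play_rows, never from a script. Its argument "targets" is a list that holds one entry, the list of rows, each a list of 4 numbers: the shift along the tool's x, y, z in m, then the turn about the tool's z in degrees. A call has 1 to 5 rows; each row is the pose to reach, as a shift and turn from the pose commanded when the call began, along the tool's axes at that moment; what a row does not reach only later rows make up. A row lasts 1/8 s, in which the tool goes at most 62.5 mm and 10.7 degrees, less where a joint would pass 70% of its speed; a pose out of reach is approached as far as the arm can. A call with a gripper value outside its range is refused whole. "grip" is the closure in counts, from 0 (fully open) to 255 (shut), set as the call begins (left out, the last holds). The fingers move at their own pace and stop on an object; "newtons" is the grip in N (left out, the last holds). Time passes only in rows, so rows that repeat a pose let the fingers close. It gives the time, the measured TCP pose, the force and the opening at its end, in the units of the state.
- arm.get_state(): the state, without advancing time (a new reading comes with each control period).
- cams.grab_frame(name): name is "scene" or "side" or "wrist"; returns (picture, depth): 384x512x3 uint8, red, green, blue; 384x512 float32, m along the optical axis (not along the pixel's ray), 0 where there is no reading.
- cams.camera_params(name): a dict with "intrinsics" (3x3 intrinsics, pixels), "D" ([k1, k2, p1, p2, k3] as OpenCV has them; the pictures are not rectified), "position" and "attitude" of the camera in the world. Camera axes: x right, y down, z forward; pixel columns grow to the right and rows downward; lengths in m; the calibration is good to about 2 mm. A picture is of the moment at which its call begins: read the wrist's pose just before it. camera_params takes no time and is no camera call; for the wrist camera it gives the pose at the moment of the call.
- job_done(): hands the job in, once; it reports no verdict.
Trained networks look in the newest picture that a camera, given by its name, has taken for a name from the list of things; names that differ only in an ending like _2 or _b are one class to them, and where a whole thing is asked for, a point or a joint stands for the part that bears it (a point fixed in the world has none). Each returns a list of dicts, best first, with "score" (0 to 1); they miss things now and then, are a little off and sometimes report something else, mostly with a low value. They report only what shows in the picture. A call takes as long as a camera call.
- finder.find_in(camera, query): "xyz" ([x, y, z] in m, in world coordinates, good to about 4 mm: the middle of the surface that is visible of it).
- finder.masks_of(camera, query): "mask" (384x512 bool, what is visible of it).
The state is a dict: "t": time; "q": joint angles; "qd": joint speeds; "joint_efforts": joint torques, N m; "eef_pos": TCP position; "ee_rot": TCP orientation; "force": force on the tool from outside, world axes, zero at the start; "moment": the same for the moment, N m; "width": finger opening in m.
Only numpy, scipy, OpenCV 4.12 (cv2) and the standard library are available. Lean on these libraries where they do the work, as an engineer would, in place of code of your own. Each camera call takes 0.05 s, during which the arm holds its last target. There are 200 camera calls.

### The job

The gear lever of the jar-turning drive stands in its second slot (rear left). Shift it into third: push it forward to neutral, across to the right, then forward all the way home into the third slot (front right), without running it into the first or fourth slot on the way. Only push the knob gently with closed fingertips or the outside of the fingers: do not take it between the fingers, and leave the jars and the stamp beside the drive where they are.

Things in the scene. Friction and masses are not known exactly. Their poses are not given: they have to be found in the camera images.
- drive: Grey drive box fixed to the table, casting 112 (x) by 124 (y) mm. Origin on the table under the gate's centre; x points forward (away from the operator), y left, z up. A motor (radius 30 mm, axis at x = 94 mm, z = 33 mm) lies behind it, a rubber wheel (radius 33 mm, y from 76 to 102 mm) at its left; both stay below the gate plate. Placed and turned anew in each run.
- gate_center (a point): Centre of the steel gate plate's upper face, 72 mm above the table, axes as the drive's. The H: two lanes along x at y = +18 mm (left) and -18 mm (right), 15 mm wide, 26 mm long each way, joined at x = 0 (neutral) by a crossbar 15 mm wide; tongues between the lanes have round noses. Slots 1 front left, 2 rear left, 3 front right, 4 rear right, each marked with that many dark pips.
- lever: Gear lever: steel rod 10 mm thick with a black ball knob of 44 mm diameter. Origin at the pivot, 20 mm above the table under the gate's centre; z axis along the rod towards the knob; the knob's centre is 130 mm along it. Stiff in its joints (about 2 N at the knob moves it), no spring: it stays where it is left.
- knob_center (a point): Centre of the ball knob (diameter 44 mm), about 0.14 to 0.15 m above the table; it travels about 46 mm to each side and 48 mm forward or rearward of neutral. Its offsets in the drive's frame are x = 130 mm * cos(lever_across) * sin(lever_fore), y = -130 mm * sin(lever_across).
- lever_fore (a joint): Lean of the lever, rad: 0 upright in neutral (in line with the crossbar), positive forward (drive's +x); about +0.37 is home at the end of the forward slots, -0.37 the end of the rear slots. The crossbar leaves about 0.05 play either side of 0. Starts between -0.34 and -0.24 (in slot 2).
- lever_across (a joint): Sideways lean of the lever, rad: about -0.345 in the left lane, +0.345 in the right lane (positive to the right, drive's -y); limits -0.38 and 0.38.
- jar_right: Loose jar, 70 mm diameter, 116 mm high, origin under its centre; stands right of the drive. Leave alone.
- jar_left: Loose jar with paper label, 70 mm diameter, 116 mm high, origin under its centre; stands left of the drive. Leave alone.
- stamp: Loose hand stamp 27 x 46 mm, 80 mm high, origin under its centre; stands near the drive's right front corner, on the operator's side. Leave alone.

How it is judged:
By the outcome, as a careful person would: the job done as asked, in the order asked, and still so for the second after the job is handed in, with the robot touching nothing.
It also fails if it takes over 51 s, if anything falls off the work surface, if the arm or the gripper's body presses on something with over 40 N, if the wrist force passes 120 N, or if a joint passes its speed limit or range.

## Working session

There is one attempt and no reset: what is moved stays moved. The work goes in short steps, Python scripts to look and compute and a tool call to move; the robot and the scene stay as the last step left them, time stands still between calls to the robot, and variables do not carry over. Pictures are saved under pics/ and viewed, about 8 in all and at most 12, crops included, and the job is handed in when it is done.

Besides the shell and the picture viewer there is one more tool, called in YAML: its name, and indented under it one key for each argument. play_rows: Moves the arm, as the interface text tells. Its arguments: {"type":"object","properties":{"targets":{"type":"array","items":{"type":"array","items":{"type":"array","items":{"type":"number"}}}},"grip":{"type":"number"},"newtons":{"type":"number"}},"required":["targets"]}

```bash
mkdir -p pics; ls; cat > h.py <<'E'
import numpy as np,cv2
from scipy.spatial.transform import Rotation as R
from station import arm,cams,finder,job_done
def save(n,pic): cv2.imwrite('pics/'+n+'.png',pic[:,:,::-1])
E
python3 - <<'E'
from h import *
s=arm.get_state(); print(s, getattr(arm,'tcp_to_tips',None))
for c in ['scene','side']:
    p,d=cams.grab_frame(c); save(c+'0',p)
    k=cams.camera_params(c); print(c,k)
    for q in ['drive','gate_center','knob_center','lever','jar_left','jar_right','stamp']:
        print(q,[(np.round(r['xyz'],3).tolist(),round(r['score'],2)) for r in finder.find_in(c,q)[:2]])
E
```

```text
pics
{'t': 0.0, 'q': array([ 1.42606635e+00,  3.59371901e-01,  1.10570512e-02, -3.57915111e-04,
       -1.22407451e+00, -2.88102496e-01]), 'qd': array([-0.0005486 , -0.00023098,  0.00014695, -0.00074168, -0.00071062,
        0.00064638]), 'joint_efforts': array([ 1.38869789e-03, -5.82719314e+01,  2.93048644e+01,  6.99741885e+00,
        6.85591658e-03, -1.58814692e-04]), 'eef_pos': array([0.28304081, 0.61257594, 0.40372994]), 'ee_rot': array([ 3.13996967e+00, -1.30083120e-04, -4.32954257e-01]), 'force': array([0.998561  , 1.47426957, 0.22743955]), 'moment': array([ 0.0106976 , -0.0362312 ,  0.05095335]), 'width': 0.0876613441128886} 0.1781
scene {'intrinsics': array([[423.41361564,   0.        , 244.00944963],
       [  0.        , 423.41361564, 194.56939712],
       [  0.        ,   0.        ,   1.        ]]), 'D': array([-0.15152009,  0.        ,  0.        ,  0.        ,  0.        ]), 'position': array([-0.18058059, -0.49546833,  0.56668921]), 'attitude': array([-2.02208644,  0.00314655, -0.92876712])}
drive [([0.561, -0.098, 0.054], 0.9)]
gate_center [([0.565, -0.098, 0.06], 0.
[... 257 characters left out ...]
': array([[369.65826221,   0.        , 254.79428713],
       [  0.        , 369.65826221, 191.77310473],
       [  0.        ,   0.        ,   1.        ]]), 'D': array([-0.02744383,  0.        ,  0.        ,  0.        ,  0.        ]), 'position': array([0.4981779 , 0.8588047 , 0.45694685]), 'attitude': array([-1.97404989,  0.0096951 , -3.08961087])}
drive [([0.58, -0.027, 0.06], 0.9)]
gate_center [([0.579, -0.029, 0.06], 0.81)]
knob_center [([0.567, -0.013, 0.136], 0.79)]
lever [([0.561, -0.01, 0.14], 0.63), ([0.557, -0.24, 0.101], 0.52)]
jar_left [([0.652, 0.135, 0.076], 0.56)]
jar_right [([0.559, -0.243, 0.102], 0.75), ([0.444, -0.171, 0.019], 0.39)]
stamp [([0.44, -0.171, 0.022], 0.63)]
```

```bash
cat >> h.py <<'E'
from scipy.optimize import least_squares
def cloud(c,d):
    k=cams.camera_params(c);K=k['intrinsics'];v,u=np.mgrid[:384,:512]
    n=cv2.undistortPoints(np.stack([u,v],-1).reshape(-1,1,2).astype(np.float64),K,k['D']).reshape(384,512,2)
    P=np.dstack([n*d[...,None],d])
    return P@R.from_euler('xyz',k['attitude']).as_matrix().T+k['position']
def sphere(P,r=.022):
    f=lambda c:np.linalg.norm(P-c,axis=1)-r
    o=least_squares(f,P.mean(0)-[0,0,.01],loss='soft_l1',f_scale=.002)
    return o.x,np.median(abs(o.fun))
E
cat > m.py <<'E'
from h import *
A=[]
for c in ['scene','side']:
    p,d=cams.grab_frame(c); W=cloud(c,d)
    m=finder.masks_of(c,'knob_center'); 
    if m:
        M=m[0]['mask']&(d>0); M=cv2.erode(M.astype(np.uint8),np.ones((3,3)))>0
        P=W[M&(W[...,2]>.12)]; print(c,'knob',len(P),sphere(P))
    near=(abs(W[...,0]-.57)<.12)&(abs(W[...,1]+.07)<.12)&(d>0)
    z=W[near][:,2]; print(np.histogram(z,bins=np.arange(.03,.1,.004)))
    G=W[near&(abs(W[...,2]-.072)<.004)]; print(len(G)); A.append(G)
    print(cv2.minAreaRect(G[:,:2].astype(np.float32)*1000))
    np.save(c+'.npy',W)
    for q in ['jar_left','jar_right','stamp','drive']:
        m=finder.masks_of(c,q)
        if m: P=W[m[0]['mask']&(d>0)]; print(q,np.round(np.percentile(P,[2,98],axis=0),3).tolist())
E
python3 m.py; python3 - <<'E'
import cv2,numpy as np
a=cv2.imread('pics/scene0.png');b=cv2.imread('pics/side0.png')
cv2.imwrite('pics/both.png',cv2.resize(np.hstack([a[60:360,130:430],b[60:360,100:400]]),(800,400),interpolation=2))
E
```

```text
scene knob 195 (array([ 0.56258431, -0.0265586 ,  0.13588658]), np.float64(0.0008310395274928502))
(array([126, 129, 130, 130, 137, 185, 257, 365, 200, 178, 986,  17,   8,
         7,   8,  10,   6]), array([0.03 , 0.034, 0.038, 0.042, 0.046, 0.05 , 0.054, 0.058, 0.062,
       0.066, 0.07 , 0.074, 0.078, 0.082, 0.086, 0.09 , 0.094, 0.098]))
1090
((589.4176025390625, -66.61619567871094), (152.99295043945312, 109.4657211303711), 72.99744415283203)
jar_left [[0.628, 0.072, 0.009], [0.682, 0.129, 0.116]]
jar_right [[0.534, -0.298, 0.006], [0.593, -0.237, 0.117]]
stamp [[0.418, -0.201, 0.004], [0.453, -0.16, 0.077]]
drive [[0.517, -0.163, 0.005], [0.679, 0.01, 0.149]]
side knob 186 (array([ 0.56241615, -0.02809876,  0.13699085]), np.float64(0.0008185627359406835))
(array([ 69,  74,  77,  87,  92, 108, 160, 207, 195, 137, 494,  85,   4,
         5,   4,   5,   3]), array([0.03 , 0.034, 0.038, 0.042, 0.046, 0.05 , 0.054, 0.058, 0.062,
       0.066, 0.07 , 0.074, 0.078, 0.082, 0.086, 0.09 , 0.094, 0.098]))
659
((569.2230224609375, -105.88888549804688), (251.29425048828125, 131.4228973388672), 58.235477447509766)
jar_left [[0.629, 0.087, 0.007], [0.693, 0.145, 0.117]]
jar_right [[0.537, -1.537, -0.272], [0.641, -0.228, 0.118]]
stamp [[0.419, -0.249, 0.001], [0.464, -0.157, 0.078]]
drive [[0.52, -0.137, 0.008], [0.679, 0.022, 0.15]]
```

View pics/both.png

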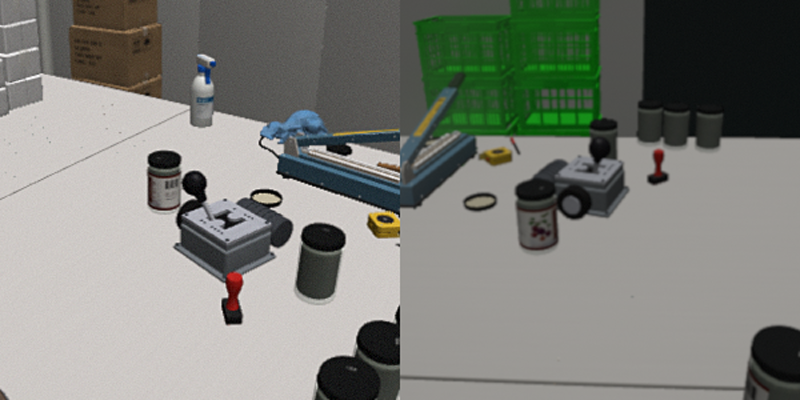

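View pics/scene0.png

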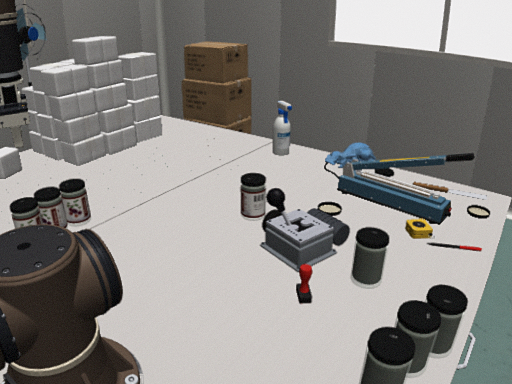

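```bash
python3 - <<'E'
from h import *
A=[]
for c in ['scene','side']:
    W=np.load(c+'.npy'); m=(abs(W[...,2]-.072)<.005)&(np.hypot(W[...,0]-.585,W[...,1]+.07)<.1)
    n,l,st,_=cv2.connectedComponentsWithStats(m.astype(np.uint8),connectivity=4)
    i=1+st[1:,4].argmax(); P=W[l==i]; A.append(P)
    print(c,len(P),P[:,2].mean(),cv2.minAreaRect(P[:,:2].astype(np.float32)*1000))
P=np.vstack(A); print(cv2.minAreaRect(P[:,:2].astype(np.float32)*1000))
x0,y0=.5,-.17; im=np.zeros((600,600,3),np.uint8)
for P,col in zip(A,[(0,0,255),(0,255,0)]):
    for p in P: cv2.circle(im,(int(300-(p[1]+.07)*3500),int(300-(p[0]-.59)*3500)),3,col,-1)
for k in range(-8,9): 
    cv2.putText(im,str(round(.59-k*.02,2)),(0,int(300+k*70)),0,.4,(255,)*3);cv2.putText(im,str(round(-.07-k*.02,2)),(int(300+k*70),595),0,.4,(255,)*3)
cv2.imwrite('pics/plate.png',im)
E
```

```text
scene 1117 0.07162766632357427 ((584.9637451171875, -81.18175506591797), (122.5303726196289, 109.4657211303711), 72.99744415283203)
side 650 0.07263053912413764 ((586.0995483398438, -80.60105895996094), (121.20254516601562, 107.7237777709961), 73.36480712890625)
((585.0218505859375, -80.99188995361328), (122.92745971679688, 109.4657211303711), 72.99744415283203)
```

View pics/plate.png

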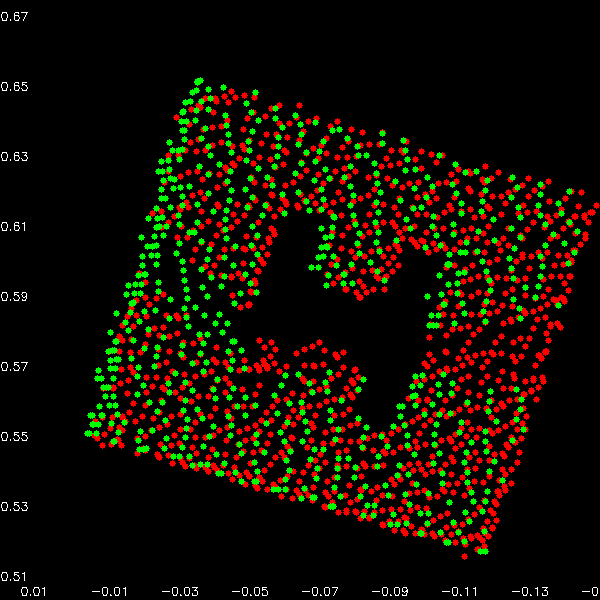

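```bash
cat >> h.py <<'E'
YAW=-.295; C=np.array([.5855,-.081]); E2=np.array([[np.cos(YAW),-np.sin(YAW)],[np.sin(YAW),np.cos(YAW)]])
def todrive(p): return np.r_[(np.asarray(p)[:2]-C)@E2,p[2]]
def todo(x,y,tipz):
    s=arm.get_state();Rt=R.from_euler('xyz',s['ee_rot']).as_matrix();w=np.r_[C+E2@[x,y],tipz+.1781]
    turn=np.degrees((s['ee_rot'][2]-YAW+np.pi)%(2*np.pi)-np.pi)
    return np.round(Rt.T@(w-s['eef_pos']),4),round(turn,1)
def tip():
    s=arm.get_state();return np.round(todrive(s['eef_pos']-[0,0,.1781]),4),s['force'].round(1),s['ee_rot'].round(3),round(s['t'],2),s['width']
def knob(cs=('scene','side')):
    for c in cs:
        p,d=cams.grab_frame(c);W=cloud(c,d);m=finder.masks_of(c,'knob_center')
        if not m: print(c,'none');continue
        M=cv2.erode((m[0]['mask']&(d>0)).astype(np.uint8),np.ones((3,3)))>0
        P=W[M&(W[...,2]>.115)&(np.hypot(*(W[...,:2]-C).transpose(2,0,1))<.1)]
        if len(P)<15: print(c,'few',len(P));continue
        s,e=sphere(P);k=todrive(s);a=np.arcsin(-k[1]/.13);f=np.arcsin(np.clip(k[0]/.13/np.cos(a),-1,1))
        print(c,m[0]['score'],len(P),k.round(4),'err',round(e,4),'fore %.3f across %.3f'%(f,a))
E
python3 - <<'E'
from h import *
knob(); print(tip(),todo(-.092,.0446,.227))
a=np.array([.283,.613]);b=np.array([.512,-.012])
for c in ['scene','side']:
    W=np.load(c+'.npy').reshape(-1,3);t=np.clip((W[:,:2]-a)@(b-a)/((b-a)@(b-a)),0,1)
    dd=np.linalg.norm(W[:,:2]-a-t[:,None]*(b-a),axis=1);P=W[(dd<.13)&(W[:,2]<.6)];print(c,P[P[:,2].argsort()][-3:])
E
```

```text
scene 0.96 186 [-0.037   0.0446  0.1359] err 0.0008 fore -0.308 across -0.350
side 0.56 144 [-0.0375  0.0441  0.1369] err 0.0008 fore -0.312 across -0.346
(array([-0.491 ,  0.5758,  0.2266]), array([ 0. , -1. ,  0.8]), array([ 3.142, -0.   , -0.433]), 1.6, 0.08751954162457838) (array([ 4.682e-01,  4.714e-01, -4.000e-04]), np.float64(-7.9))
scene [[0.28443859 0.5637332  0.58974968]
 [0.28252791 0.56519431 0.59003928]
 [0.28065628 0.56675009 0.59033317]]
side [[0.28667444 0.52962146 0.33609351]
 [0.28779109 0.53492675 0.33611478]
 [0.28134036 0.53476756 0.3361301 ]]
```

play_rows:
  targets:
    - [[0.03,0.03,0,-1.5],[0.07,0.07,0,-3],[0.11,0.11,0,-5],[0.15,0.15,0,-7],[0.19,0.19,0,-7.9]]
  grip: 255
  newtons: 10

```text
t: 2.22
eef_pos: [0.3762, 0.3588, 0.4049]
ee_rot: [-3.141, -0.0, -0.294]
force: [1.5, 0.6, 0.6]
width: 0.0434
```

```bash
python3 -c "
from h import *
print(tip(),todo(-.092,.0446,.227))"
```

```text
(array([-0.3281,  0.3599,  0.2268]), array([1.5, 0.6, 0.6]), array([-3.141, -0.   , -0.294]), 2.23, 0.043415763003621134) (array([ 2.357e-01,  3.156e-01, -3.000e-04]), np.float64(0.1))
```

play_rows:
  targets:
    - [[0.035,0.045,0,0],[0.07,0.09,0,0],[0.105,0.14,0,0],[0.14,0.185,0,0],[0.17,0.225,0,0]]

```text
t: 2.85
eef_pos: [0.4734, 0.0939, 0.4051]
ee_rot: [-3.141, -0.001, -0.295]
force: [0.9, -0.2, 0.8]
width: 0.0007
```

play_rows:
  targets:
    - [[0.03,0.04,0,0],[0.055,0.075,0,0],[0.066,0.09,0,0],[0.066,0.09,0,0]]

```text
t: 3.35
eef_pos: [0.5103, -0.0105, 0.4046]
ee_rot: [3.142, 0.0, -0.297]
force: [-0.5, 1.4, -0.3]
width: 0.0002
```

```bash
python3 -c "
from h import *
print(tip(),todo(-.092,.0446,.122));knob()
p,d=cams.grab_frame('side');save('a',p)
p2,d=cams.grab_frame('scene');save('b',np.hstack([p2[120:300,180:420],p[120:300,150:390]]))"
```

```text
(array([-0.0924,  0.0456,  0.2265]), array([-0.5,  1.4, -0.3]), array([ 3.142,  0.   , -0.297]), 3.35, 0.0001732053786360875) (array([0.0004, 0.001 , 0.1045]), np.float64(-0.1))
scene 0.83 213 [-0.0375  0.0452  0.1358] err 0.0008 fore -0.312 across -0.355
side 0.82 167 [-0.0375  0.0436  0.1369] err 0.0009 fore -0.311 across -0.342
```

View pics/b.png

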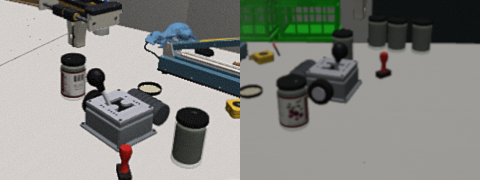

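play_rows:
  targets:
    - [[0,0.001,0.04,0],[0,0.001,0.08,0],[0,0.001,0.102,0],[0,0.001,0.104,0],[0,0.001,0.104,0]]

```text
t: 4.28
eef_pos: [0.5103, -0.0099, 0.3015]
ee_rot: [-3.141, -0.001, -0.294]
force: [-0.3, 0.3, 0.1]
width: 0.0004
```

```bash
python3 -c "
from h import *
print(tip());knob()
p,d=cams.grab_frame('side');W=cloud('side',d)
D=(W[...,:2]-C)@E2
m=(W[...,2]>.125)&(W[...,2]<.17)&(abs(D[...,1]-.0446)<.04)&(D[...,0]<-.062)&(D[...,0]>-.13)
print(m.sum(),np.percentile(D[m],[2,50,98],axis=0).round(4))
save('c',cv2.resize(p[100:260,180:400],(660,480)))"
```

```text
(array([-0.0926,  0.0461,  0.1234]), array([-0.3,  0.3,  0.1]), array([-3.141e+00, -1.000e-03, -2.940e-01]), 4.28, 0.0003679251012079885)
scene 0.68 97 [-0.0503  0.0121  0.1221] err 0.0028 fore -0.399 across -0.093
side 0.47 178 [-0.0378  0.0436  0.1371] err 0.0008 fore -0.314 across -0.342
179 [[-0.1029  0.0288]
 [-0.0965  0.0611]
 [-0.0811  0.0664]]
```

View pics/c.png

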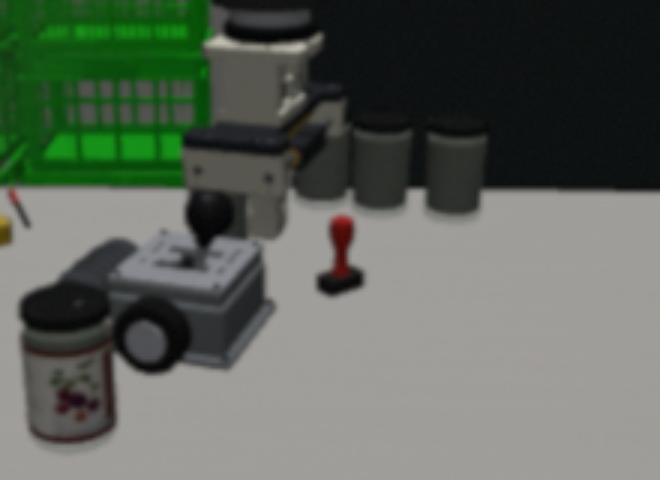

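play_rows:
  targets:
    - [[0.01,0.001,0,0],[0.016,0.001,0,0],[0.02,0.001,0,0],[0.025,0.001,0,0],[0.03,0.001,0,0]]

```text
t: 5.15
eef_pos: [0.5382, -0.0201, 0.3006]
ee_rot: [3.141, 0.001, -0.295]
force: [-3.1, 1.1, 2.3]
width: 0.0005
```

play_rows:
  targets:
    - [[0.005,0,0,0],[0.01,0,0,0],[0.015,0,0,0],[0.019,0,0,0],[0.019,0,0,0]]

```text
t: 5.78
eef_pos: [0.5568, -0.0257, 0.3005]
ee_rot: [3.142, -0.0, -0.295]
force: [-1.7, 0.8, 0.3]
width: 0.0004
```

```bash
python3 -c "
from h import *
print(tip());knob(('side','side'))"
```

```text
(array([-0.0436,  0.0446,  0.1224]), array([-1.7,  0.8,  0.3]), array([ 3.142, -0.   , -0.295]), 5.78, 0.0004240972733974764)
side 0.69 128 [-0.0105  0.0437  0.1423] err 0.001 fore -0.086 across -0.343
side 0.77 133 [-0.0104  0.0438  0.1421] err 0.001 fore -0.085 across -0.344
```

play_rows:
  targets:
    - [[0.004,0,0,0],[0.008,0,0,0],[0.01,0,0,0],[0.01,0,0,0]]

```text
t: 6.48
eef_pos: [0.5662, -0.0285, 0.3006]
ee_rot: [3.142, -0.0, -0.295]
force: [-1.8, 0.8, 1.2]
width: 0.0006
```

```bash
python3 -c "
from h import *
print(tip());knob(('side','side'))"
```

```text
(array([-0.0337,  0.0446,  0.1225]), array([-1.8,  0.8,  1.2]), array([ 3.142, -0.   , -0.295]), 6.47, 0.0005572720456023208)
side 0.55 74 [-0.0005  0.0441  0.1426] err 0.001 fore -0.004 across -0.346
side 0.52 142 [-0.0013  0.0438  0.1428] err 0.0009 fore -0.011 across -0.344
```

play_rows:
  targets:
    - [[-0.02,0,0,0],[-0.041,0,0,0],[-0.041,-0.02,0,0],[-0.041,-0.045,0,0],[-0.041,-0.064,0,0]]

```text
t: 7.3
eef_pos: [0.5463, 0.0461, 0.3009]
ee_rot: [-3.141, -0.001, -0.294]
force: [0.3, -0.5, -0.3]
width: 0.0002
```

play_rows:
  targets:
    - [[0,0,0,0],[0.03,0,0,0],[0.06,0,0,0],[0.074,0,0,0],[0.074,0,0,0]]

```text
t: 7.92
eef_pos: [0.6165, 0.0226, 0.3]
ee_rot: [3.141, 0.001, -0.296]
force: [-0.2, -0.3, -0.6]
width: 0.0006
```

```bash
python3 -c "
from h import *
print(tip());knob(('side','scene'))
for c in ['scene','side']:
  p,d=cams.grab_frame(c);W=cloud(c,d)
  D=(W[...,:2]-C)@E2
  m=(W[...,2]>.122)&(W[...,2]<.17)&(abs(D[...,1]-.11)<.035)&(abs(D[...,0])<.04)
  print(c,m.sum(),np.percentile(D[m],[2,50,98],axis=0).round(4) if m.any() else '')
"
```

```text
(array([-0.0004,  0.1082,  0.1219]), array([-0.2, -0.3, -0.6]), array([ 3.141e+00,  1.000e-03, -2.960e-01]), 7.92, 0.0005897352118145961)
side 0.62 103 [-0.0007  0.0438  0.1425] err 0.0008 fore -0.005 across -0.344
scene 0.74 234 [-0.001   0.0444  0.1411] err 0.0011 fore -0.008 across -0.348
scene 250 [[-0.0134  0.0875]
 [-0.0099  0.0958]
 [ 0.0095  0.1257]]
side 224 [[-0.0122  0.0908]
 [-0.0097  0.1228]
 [ 0.0095  0.128 ]]
```

play_rows:
  targets:
    - [[0,0.01,0,0],[0,0.018,0,0],[0,0.024,0,0],[0,0.032,0,0],[0,0.04,0,0]]

```text
t: 8.85
eef_pos: [0.6051, -0.0152, 0.3016]
ee_rot: [-3.14, -0.002, -0.294]
force: [1.2, 3.7, 4.7]
width: 0.0002
```

play_rows:
  targets:
    - [[0,0.006,0,0],[0,0.012,0,0],[0,0.018,0,0],[0,0.02,0,0]]

```text
t: 9.35
eef_pos: [0.5985, -0.0347, 0.3005]
ee_rot: [3.141, 0.001, -0.295]
force: [0.7, 2.6, 3.0]
width: 0.0003
```

```bash
python3 -c "
from h import *
print(tip());knob(('side','scene'))
"
```

```text
(array([-0.001 ,  0.048 ,  0.1224]), array([0.7, 2.6, 3. ]), array([ 3.141e+00,  1.000e-03, -2.950e-01]), 9.35, 0.0003390130563424341)
side 0.47 57 [-0.0016  0.0081  0.1477] err 0.0015 fore -0.012 across -0.062
scene 0.69 233 [-0.0008  0.0087  0.1486] err 0.001 fore -0.006 across -0.067
```

play_rows:
  targets:
    - [[0,0.007,0,0],[0,0.014,0,0],[0,0.022,0,0],[0,0.03,0,0],[0,0.036,0,0]]

```text
t: 10.18
eef_pos: [0.588, -0.0694, 0.3006]
ee_rot: [3.141, 0.0, -0.295]
force: [0.2, 0.6, 0.0]
width: -0.0001
```

play_rows:
  targets:
    - [[0,0.006,0,0],[0,0.012,0,0],[0,0.014,0,0],[0,0.014,0,0]]

```text
t: 10.68
eef_pos: [0.5841, -0.0822, 0.3005]
ee_rot: [3.141, 0.0, -0.295]
force: [0.2, 0.1, -0.5]
width: 0.0003
```

```bash
python3 -c "
from h import *
print(tip());knob(('side','scene'))
"
```

```text
(array([-0.001 , -0.0016,  0.1224]), array([ 0.2,  0.1, -0.5]), array([ 3.141,  0.   , -0.295]), 10.68, 0.0003198818789874738)
side 0.44 44 [ 0.0009 -0.0399  0.1454] err 0.0009 fore 0.008 across 0.312
scene 0.87 209 [-0.0006 -0.0405  0.1431] err 0.001 fore -0.005 across 0.317
```

play_rows:
  targets:
    - [[0,0.002,0,0],[0,0.0035,0,0],[0,0.0035,0,0]]

```text
t: 11.25
eef_pos: [0.5832, -0.0855, 0.3007]
ee_rot: [-3.142, -0.0, -0.295]
force: [0.7, 1.3, -0.6]
width: 0.0008
```

play_rows:
  targets:
    - [[0,-0.01,0,0],[0,-0.03,0,0],[-0.03,-0.03,0,0],[-0.06,-0.03,0,0],[-0.074,-0.02,0,0]]

```text
t: 11.88
eef_pos: [0.5175, -0.0435, 0.3008]
ee_rot: [-3.142, -0.0, -0.293]
force: [0.2, -0.1, 0.8]
width: 0.0004
```

play_rows:
  targets:
    - [[0,0.02,0,0],[0,0.045,0,0],[0,0.06,0,0],[0,0.06,0,0]]

```text
t: 12.38
eef_pos: [0.5009, -0.1035, 0.3006]
ee_rot: [3.142, -0.0, -0.297]
force: [1.0, 0.3, -0.0]
width: 0.0004
```

```bash
python3 -c "
from h import *
print(tip());knob(('side','scene','side'))
"
```

```text
(array([-0.0744, -0.0461,  0.1225]), array([ 1. ,  0.3, -0. ]), array([ 3.142, -0.   , -0.297]), 12.38, 0.00042346900674561464)
side 0.83 150 [-0.0004 -0.0433  0.1426] err 0.0011 fore -0.003 across 0.339
scene few 0
side 0.78 163 [-0.0006 -0.0438  0.1422] err 0.0013 fore -0.005 across 0.344
```

play_rows:
  targets:
    - [[0.02,-0.002,0,0],[0.034,-0.002,0,0],[0.04,-0.002,0,0],[0.046,-0.002,0,0],[0.053,-0.002,0,0]]

```text
t: 13.3
eef_pos: [0.5519, -0.1158, 0.3006]
ee_rot: [3.141, 0.001, -0.295]
force: [-2.1, -0.4, 0.7]
width: 0.0005
```

play_rows:
  targets:
    - [[0.007,0,0,0],[0.014,0,0,0],[0.021,0,0,0],[0.028,0,0,0],[0.03,0,0,0]]

```text
t: 13.92
eef_pos: [0.581, -0.1245, 0.3002]
ee_rot: [3.141, 0.001, -0.295]
force: [-1.6, 0.6, -1.7]
width: 0.0004
```

```bash
python3 -c "
from h import *
print(tip());knob(('side','scene','side'))
"
```

```text
(array([ 0.0084, -0.0429,  0.1221]), array([-1.6,  0.6, -1.7]), array([ 3.141e+00,  1.000e-03, -2.950e-01]), 13.93, 0.0004065006911392301)
side 0.74 132 [ 0.0405 -0.0434  0.1361] err 0.0011 fore 0.336 across 0.341
scene 0.51 74 [ 0.0415 -0.0428  0.1366] err 0.0009 fore 0.345 across 0.335
side 0.47 94 [ 0.0405 -0.0438  0.1359] err 0.0012 fore 0.337 across 0.344
```

Push on in small steps until the end stop shows in the force.

play_rows:
  targets:
    - [[0.001,0,0,0],[0.002,0,0,0],[0.003,0,0,0],[0.003,0,0,0]]

```text
t: 14.72
eef_pos: [0.5837, -0.1253, 0.3006]
ee_rot: [3.142, 0.0, -0.295]
force: [-0.1, 1.4, -2.0]
width: 0.0004
```

play_rows:
  targets:
    - [[0.001,0,0,0],[0.001,0,0,0]]

```text
t: 14.98
eef_pos: [0.5846, -0.1256, 0.3006]
ee_rot: [3.142, 0.0, -0.295]
force: [-1.9, 1.2, -2.0]
width: 0.0
```

```bash
python3 -c "
from h import *
print(tip());knob(('side','scene','side'))
"
```

```text
(array([ 0.0121, -0.0429,  0.1225]), array([-1.9,  1.2, -2. ]), array([ 3.142,  0.   , -0.295]), 14.97, 8.691497933567874e-06)
side 0.72 102 [ 0.0447 -0.0441  0.1344] err 0.0011 fore 0.375 across 0.346
scene 0.81 72 [ 0.0437 -0.0427  0.1354] err 0.0011 fore 0.364 across 0.334
side 0.75 93 [ 0.0449 -0.0434  0.1349] err 0.0012 fore 0.375 across 0.340
```

play_rows:
  targets:
    - [[0.001,0,0,0],[0.001,0,0,0]]

```text
t: 15.52
eef_pos: [0.5854, -0.1259, 0.3005]
ee_rot: [3.141, 0.001, -0.295]
force: [-3.8, 0.9, -0.4]
width: 0.0002
```

play_rows:
  targets:
    - [[0.001,0,0,0],[0.001,0,0,0]]

```text
t: 15.78
eef_pos: [0.586, -0.1261, 0.3003]
ee_rot: [3.141, 0.002, -0.295]
force: [-4.4, 2.5, -1.3]
width: 0.0004
```

play_rows:
  targets:
    - [[0.001,0,0,0],[0.001,0,0,0],[0.001,0,0,0]]

```text
t: 16.15
eef_pos: [0.5866, -0.1263, 0.3002]
ee_rot: [3.141, 0.003, -0.295]
force: [-7.0, 3.8, -1.0]
width: 0.0006
```

```bash
python3 -c "
from h import *
print(tip());knob(('side','scene','side'))
"
```

```text
(array([ 0.0142, -0.0431,  0.1221]), array([-7. ,  3.8, -1. ]), array([ 3.141e+00,  3.000e-03, -2.950e-01]), 16.15, 0.0005851577985322489)
side 0.68 107 [ 0.0446 -0.0439  0.1348] err 0.0011 fore 0.373 across 0.344
scene 0.62 70 [ 0.0438 -0.0423  0.1356] err 0.0008 fore 0.364 across 0.332
side 0.54 101 [ 0.0448 -0.0436  0.1348] err 0.0011 fore 0.375 across 0.342
```

Home against the stop (force rises, the knob no longer moves). Back off straight and lift away.

play_rows:
  targets:
    - [[-0.01,0,0,0],[-0.03,0,0,0],[-0.06,0,0,0],[-0.07,0,-0.02,0],[-0.07,0,-0.06,0]]

```text
t: 17.08
eef_pos: [0.5197, -0.1059, 0.3611]
ee_rot: [3.141, -0.0, -0.294]
force: [0.6, 0.4, 0.0]
width: 0.0004
```

play_rows:
  targets:
    - [[-0.01,-0.02,-0.03,0],[-0.02,-0.07,-0.05,0],[-0.02,-0.11,-0.05,0],[-0.02,-0.11,-0.05,0]]

```text
t: 17.58
eef_pos: [0.5342, 0.0071, 0.4119]
ee_rot: [-3.14, -0.004, -0.292]
force: [-0.6, 0.7, -0.7]
width: 0.0004
```

```bash
cp scene.npy s0.npy; python3 m.py | grep -v '\[ *[0-9]* ' ; python3 -c "
from h import *
print(tip());knob()
p,d=cams.grab_frame('scene');save('end',cv2.resize(p[120:320,180:440],(780,600)))"
```

```text
(array([130, 125, 126, 128, 143, 183, 251, 367, 173, 190, 978,  26,  10,
         6,   8,   8,   9]), array([0.03 , 0.034, 0.038, 0.042, 0.046, 0.05 , 0.054, 0.058, 0.062,
       0.066, 0.07 , 0.074, 0.078, 0.082, 0.086, 0.09 , 0.094, 0.098]))
1097
((569.7840576171875, -109.63232421875), (254.98220825195312, 129.92010498046875), 60.291786193847656)
jar_left [[0.629, 0.072, 0.0], [0.701, 0.154, 0.116]]
jar_right [[0.534, -0.298, -0.0], [0.6, -0.235, 0.117]]
stamp [[0.417, -0.203, 0.001], [0.456, -0.16, 0.078]]
drive [[0.516, -0.164, 0.002], [0.685, 0.011, 0.148]]
         5,   5,   7,   3]), array([0.03 , 0.034, 0.038, 0.042, 0.046, 0.05 , 0.054, 0.058, 0.062,
       0.066, 0.07 , 0.074, 0.078, 0.082, 0.086, 0.09 , 0.094, 0.098]))
675
((569.2908325195312, -104.46446228027344), (249.1535186767578, 129.9075164794922), 57.5893669128418)
jar_left [[0.629, 0.005, 0.001], [0.696, 0.144, 0.117]]
jar_right [[0.537, -1.763, -0.339], [0.659, -0.228, 0.118]]
stamp [[0.422, -0.199, 0.002], [0.462, -0.16, 0.078]]
drive [[0.52, -0.285, 0.002], [0.689, 0.022, 0.148]]
(array([-0.0748,  0.0668,  0.2325]), array([-0.6,  0.8,  0.2]), array([ 3.142, -0.   , -0.295]), 18.18, 0.0003840311318063465)
scene 0.93 241 [ 0.0459 -0.0434  0.1346] err 0.001 fore 0.384 across 0.340
side 0.79 158 [ 0.0453 -0.0434  0.1347] err 0.001 fore 0.378 across 0.341
```

View pics/end.png

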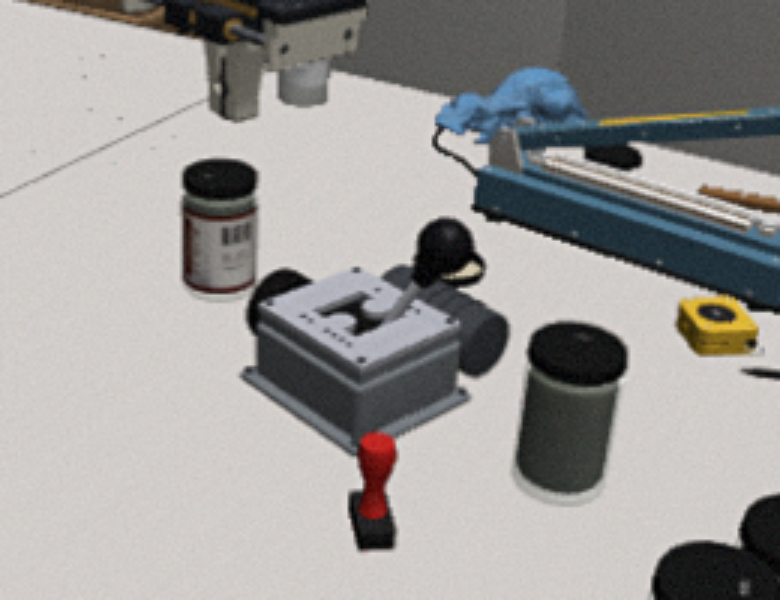

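The picture shows the lever fully in the front-right slot, with the knob at (445,250). The jars at (220,230) and (570,410) and the stamp at (375,490) are unmoved, and the gripper is clear.

```bash
python3 -c "
from station import job_done
print(job_done())"
```

```text
the job is handed in; nothing more can be done
None
```

The lever is in third (front right), and I handed the job in at about 18 s of the 51 s allowed. I pushed the knob with closed fingers only: forward to neutral, across to the right lane, then forward until it met the end stop. It did not enter slot 1 or slot 4.

- **Route:** when neutral was reached, lever_fore measured about -0.01. In all the readings on the way across it stayed within ±0.012, inside the 0.05 play.
- **Final position:** with the gripper clear of everything, the two cameras gave lever_fore 0.384 and 0.378, and lever_across 0.34. The fore values are slightly above the nominal 0.37 end, which is within measuring error.
- **End stop:** the push force rose to about 8 N and the knob stopped advancing, so it is home.
- **Jars and stamp:** their positions from the scene camera match the first measurement within measuring error, and the last picture shows them standing where they were. The side camera's extents for the right jar were unusable both before and after, and for the left jar afterwards, because its masks took in background.

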